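# Shim the rocking bench scale

## Task

The bench scale rocks because the foot under its far left corner has lost its rubber pad. Using only the outside of the fingers, slide the wooden wedge along the bench, thin end first, under that bare foot until it is snug and the scale stands level on all four feet; then press firmly down on the platform above that corner to check that it no longer rocks, and take your hand away, leaving the wedge in place. Do not pinch or lift the wedge, do not shove the scale along, and leave the other things alone.

Things in the scene. Friction and masses are not known exactly. Their poses are not given: they have to be found in the camera images.
- scale: Loose low bench scale, 3.5 kg, grey housing 295 (x) by 300 mm (y), steel platform (top 64 mm up), console on the near edge. Origin on the bench under it; x points away from the console, y left, z up. Housing: x -160 to +135, y -150 to +150, underside 26 mm up. Stands on three padded feet (x +105 y -120; x -125 y +-120); 2 to 3 N on its far left corner rocks it down.
- bare_foot: Bare grey foot stub under the scale's far left corner (scale x +105, y +120 mm): upright cylinder, 24 mm diameter, flat underside 10 mm above the bench while the scale is level. Origin at the centre of that underside; axes as the scale's. 30 mm inside the housing's left and far edges; the bench is open to its left.
- platform_corner (a point): Point on the platform's top face straight above the bare foot, 64 mm above the bench: the place to press (firmly: some 5 to 10 N).
- wedge: Loose hardwood wedge, 50 g, flat on the bench left of the scale: 110 mm long (x), 45 wide (y), top sloping evenly from 22 mm high at the thick end (-x) to 2 mm at the thin end (+x, starts roughly towards the scale). Origin: centre of underside; centre of mass 15 mm nearer the thick end. Slides at under 1 N; several N when snug; friction keeps it. Pushed harder it drags the scale along.
- adaptor_a: Bystander: black power adaptor 105 x 48 x 31 mm, beyond the scale's far left corner; origin at the centre of its underside.
- adaptor_b: Bystander: black power adaptor 125 x 55 x 34 mm, right of the scale; origin at the centre of its underside.
- offcut: Bystander: flat rectangular wood offcut 75 x 48 x 18 mm (no slope), beyond the wedge to the left; origin at the centre of its underside.
- screwdriver: Bystander: screwdriver 170 mm long, lying beyond the scale; origin under its middle.
- terminal: Bystander: black handheld payment terminal 165 x 77 x 42 mm, right of the scale; origin at the centre of its underside.
- battery: Bystander: grey battery pack 130 x 66 x 20 mm, right of the scale; origin at the centre of its underside.
- pliers: Bystander: pliers 160 mm long lying flat, beyond the scale to the right; origin at the pivot on the bench.
Mind the look-alikes: they are no part of the job. Leave any green or turquoise look-alike of the wedge alone.

How it is judged:
By the outcome, as a careful person would: the job done as asked, in the order asked, and still so for the second after the job is handed in, with the robot touching nothing.
It also fails if it takes over 54 s, if anything falls off the work surface, if the arm or the gripper's body presses on something with over 40 N, if the wrist force passes 120 N, or if a joint passes its speed limit or range.

## Robot

A 7-joint arm with a two-finger parallel gripper is mounted at the origin on the work surface. World frame = base frame: x ahead of the robot, y to its left, z up, the work surface at z = 0. Lengths are in m, angles in rad, forces in N, time in s.
With the tool pointing down it reaches from about 0.425 to 0.925 m from the base axis. Payload 6.8 kg.
Tool frame: the origin (TCP) lies at the very end of the fingers, on their centre line; the grasp point (between the pads) lies 19 mm behind it; z points along the fingers, x is the direction in which the jaws open and shut, and the axes are right-handed (so a half turn about z gives the same grasp; the last joint's range is limited). The gripper opens to 85 mm and grips with 20 to 120 N. Pads are 22 mm wide; open, the fingers measure 114 mm over their backs; the gripper's body (76 mm by 85 mm) begins 54 mm behind the grasp point. The pads swing forward as they close: fully open they stand 13 mm farther back than shut.
Start: joints at [1.216, 0.477, 0.022, 1.555, -0.011, 1.109, -0.083], TCP at [0.165, -0.655, 0.231] pointing down, gripper open.
Joint ranges: [-2.96, 2.96], [-0.34, 2.1], [-1.41, 1.46], [0.24, 2.44], [-1.37, 4.51], [0.17, 1.92], [-2.96, 2.96]. Speed limits (rad/s): [2.39, 2.39, 3.14, 3.14, 3.14, 3.14, 3.14].

## Interface

Orientations are given as a unit quaternion [w, x, y, z].
In Python, from station import get_obs, read_camera, calibration, hand_in, recognise, outline_of, place_of gives the robot as it stands.
- The arm moves only by the tool move_arm, never from a script. Its argument "steps" is a list of rows, each an object with "fingers": the finger opening in mm, from 0 to 85.4; "translation": the shift along the world's x, y, z in mm, a list of three; "turn": the turn about the world's z in rad. In form: [{"fingers": fingers, "translation": [dx, dy, dz], "turn": turn}, ...]. A call has 1 to 10 rows; each row shifts and turns the commanded pose from where the row before left it; what a row does not reach is not made up. A row lasts 1/8 s, in which the tool goes at most 62.5 mm and 10.7 degrees, less where a joint would pass 70% of its speed; a pose out of reach is approached as far as the arm can. A call with a gripper value outside its range is refused whole. The fingers move at their own pace and stop on an object; "newtons" is the grip in N (left out, the last holds). Time passes only in rows, so rows that do not move let the fingers close. It gives the time, the measured TCP pose, the force and the opening at its end, in the units of the state.
- get_obs(): the state, without advancing time (a new reading comes with each control period).
- read_camera(name): name is "scene" or "top" or "wrist"; returns the picture (420x560x3 uint8, blue, green, red); there is no depth.
- calibration(name): a dict with "camera_matrix" (3x3 intrinsics, pixels), "k1" (the pictures are not rectified: a ray, as slopes to the right and down, at radius r is drawn at 1 + k1 r^2 times it, then the intrinsics apply), "rvec" (rotation vector, rad) and "tvec" (3), from world to camera coordinates, as OpenCV has them. Camera axes: x right, y down, z forward; pixel columns grow to the right and rows downward; lengths in m; the calibration is good to about 2 mm. A picture is of the moment at which its call begins: read the wrist's pose just before it. calibration takes no time and is no camera call; for the wrist camera it gives the pose at the moment of the call.
- hand_in(): hands the job in, once; it reports no verdict.
Trained networks look in the newest picture that a camera, given by its name, has taken for a name from the list of things; names that differ only in an ending like _2 or _b are one class to them, and where a whole thing is asked for, a point or a joint stands for the part that bears it (a point fixed in the world has none). Each returns a list of dicts, best first, with "conf" (0 to 1); they miss things now and then, are a little off and sometimes report something else, mostly with a low value. They report only what shows in the picture. A call takes as long as a camera call. They do not tell look-alikes from the thing itself.
- recognise(camera, name): "xy" ([column, row] in pixels, amid what is visible of it).
- outline_of(camera, name): "mask" (420x560 bool, what is visible of it) and "xy" ([column, row] in pixels, amid what is visible of it).
- place_of(camera, name): "xy" ([column, row] in pixels: a listed point, or the origin of a listed thing).
The state is a dict: "t": time; "q": joint angles; "joint_vel": joint speeds; "joint_torque": joint torques, N m; "eef_pos": TCP position; "tool_rot": TCP orientation; "contact_force": force on the tool from outside, world axes, zero at the start; "torque": the same for the moment, N m; "gripper_width": opening from 0.0 (shut) to 1.0 (fully open).
Only numpy, scipy, OpenCV 4.12 (cv2) and the standard library are available. Lean on these libraries where they do the work, as an engineer would, in place of code of your own. Each camera call takes 0.05 s, during which the arm holds its last target.

## Working session

There is one attempt and no reset: what is moved stays moved. The work goes in short steps, Python scripts to look and compute and a tool call to move; the robot and the scene stay as the last step left them, time stands still between calls to the robot, and variables do not carry over. Pictures are saved under pics/ and viewed, and the job is handed in when it is done.

Besides the shell and the picture viewer there is one more tool, called after "Emit:" in YAML: its name, and indented under it one key for each argument. move_arm: Moves the arm, as the interface text tells. Its arguments: {"type":"object","properties":{"steps":{"type":"array"},"newtons":{"type":"number"}},"required":["steps"]}

```bash
ls; mkdir -p pics; cat > h.py <<'E'
import numpy as np,cv2
from station import *
def ray(cam,uv):
    c=calibration(cam);K=np.array(c["camera_matrix"],float);k1=c["k1"]
    R=cv2.Rodrigues(np.array(c["rvec"],float))[0];t=np.array(c["tvec"],float).ravel()
    p=cv2.undistortPoints(np.array([[uv]],float),K,np.array([k1,0,0,0.]))[0,0]
    return -R.T@t, R.T@np.array([p[0],p[1],1.])
def onz(cam,uv,z):
    o,d=ray(cam,uv);return o+d*(z-o[2])/d[2]
def proj(cam,P):
    c=calibration(cam);return cv2.projectPoints(np.array(P,float).reshape(-1,1,3),np.array(c["rvec"],float),np.array(c["tvec"],float),np.array(c["camera_matrix"],float),np.array([c["k1"],0,0,0.]))[0][:,0]
E
python3 - <<'E'
from h import *
for c in ["scene","top","wrist"]:
    cv2.imwrite(f"pics/{c}0.png",read_camera(c))
    o,d=ray(c,(280,210));print(c,o,d)
o=get_obs();print(o)
for n in ["scale","bare_foot","platform_corner","wedge"]:
  for c in ["scene","top"]:
    try:
      for r in place_of(c,n): print(n,c,r, onz(c,r["xy"],{"bare_foot":.01,"platform_corner":.064}.get(n,0)))
    except Exception as e: print(e)
E
```

```text
pics
scene [1.57522977 0.0337034  0.78899191] [-0.82235318 -0.04187074 -0.5675472 ]
top [0.35667265 0.00921583 1.07416364] [ 0.16038614 -0.02160875 -0.98689257]
wrist [ 0.23620311 -0.63683933  0.37409991] [-0.26930854 -0.07206945 -0.96038605]
{'t': 0.15, 'q': array([ 1.21589453,  0.47767136,  0.02235973,  1.55619385, -0.01152494,
        1.10929973, -0.08312196]), 'joint_vel': array([-4.80214566e-04, -8.43516325e-04,  1.42711643e-03, -2.73802180e-03,
       -4.32199232e-04,  2.68200721e-04,  2.38254547e-05]), 'joint_torque': array([ 2.76079787e-03, -5.96924150e+01,  1.60997003e+00, -2.81487608e+01,
        1.25776752e-02,  6.51117807e-03, -6.49325884e-06]), 'eef_pos': array([ 0.16478992, -0.65411403,  0.23052118]), 'tool_rot': array([-4.08966365e-04,  7.88757719e-01, -6.14703781e-01, -5.95161407e-04]), 'contact_force': array([ 0.31301348,  0.78913986, -0.10467765]), 'torque': array([0.0070673 , 0.01691558, 0.03347712]), 'gripper_width': 0.9990003906194325}
scale scene {'xy': [266.8, 222.5], 'conf': 0.67} [ 0.50953945 -0.06462181  0.        ]
scale top {'xy': [305.3, 223.4], 'conf': 0
[... 385 characters left out ...]
0.064     ]
wedge scene {'xy': [348.0, 220.4], 'conf': 0.91} [0.47745723 0.21154691 0.        ]
wedge scene {'xy': [396.3, 277.6], 'conf': 0.81} [0.74822387 0.32786207 0.        ]
wedge scene {'xy': [342.5, 244.5], 'conf': 0.8} [6.08860627e-01 1.83296157e-01 1.11022302e-16]
wedge scene {'xy': [390.9, 209.3], 'conf': 0.65} [0.39810822 0.37239113 0.        ]
wedge top {'xy': [156.6, 134.7], 'conf': 0.84} [0.7485609  0.33042038 0.        ]
wedge top {'xy': [135.3, 255.4], 'conf': 0.7} [0.41140203 0.37360622 0.        ]
wedge top {'xy': [205.8, 185.9], 'conf': 0.61} [ 5.99648435e-01  1.87935398e-01 -2.22044605e-16]
wedge top {'xy': [198.3, 234.6], 'conf': 0.55} [0.46618966 0.20544385 0.        ]
```

View pics/top0.png

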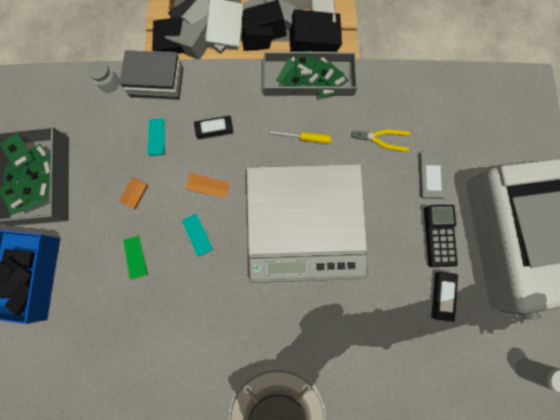

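View pics/scene0.png

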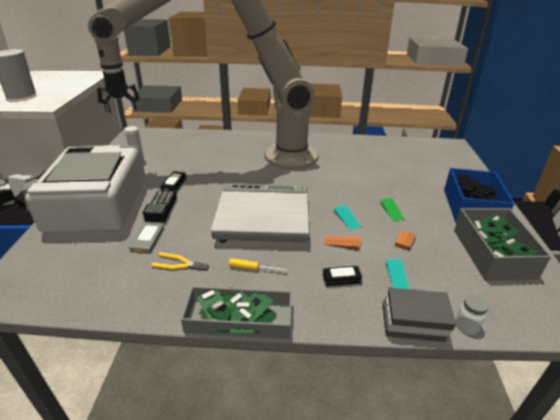

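The top view shows the orange-brown wedge at about (208,185), the offcut at (134,193), and two turquoise pieces and a green one that I'll leave alone. The scale's far left corner is at about (249,167). Next I'll get the poses.

```bash
python3 - <<'E'
from h import *
im=cv2.imread("pics/top0.png")
hsv=cv2.cvtColor(im,cv2.COLOR_BGR2HSV)
m=cv2.inRange(hsv,(3,110,70),(20,255,255))
n,l,s,c=cv2.connectedComponentsWithStats(m)
for i in range(1,n):
    if s[i,4]>100:
        pts=np.argwhere(l==i)[:,::-1]
        P=np.array([onz("top",p,0.008)[:2] for p in pts]).astype(np.float32)
        print(s[i],P.mean(0),cv2.minAreaRect(P*1000))
# scale
for cam in ["top","scene"]:
  read_camera(cam)
  o=outline_of(cam,"scale")
  mk=o[0]["mask"];print(cam,o[0]["conf"],mk.sum())
  np.save(f"mask_{cam}.npy",mk)
  if cam=="top":
    pts=np.argwhere(mk)[:,::-1]
    hull=cv2.convexHull(pts.astype(np.int32))[:,0]
    P=np.array([onz("top",p,0.055)[:2] for p in hull],np.float32)*1000
    print(cv2.minAreaRect(P))
crop=im[120:300,110:390];cv2.imwrite("pics/crop0.png",cv2.resize(crop,None,fx=2.8,fy=2.8,interpolation=cv2.INTER_CUBIC))
E
```

```text
[144   0  30  51 700] [1.118103  0.3505569] ((1093.50390625, 343.5268859863281), (77.31061553955078, 172.23873901367188), 86.85114288330078)
[334   0  25  59 919] [ 1.0865695  -0.22110118] ((1077.0966796875, -217.38876342773438), (196.9320068359375, 62.240577697753906), 0.5095028281211853)
[201  40  90  19 831] [0.9997436  0.08212654] ((1007.65185546875, 80.7059097290039), (259.50042724609375, 58.822628021240234), 89.49974822998047)Traceback (most recent call last):
  File "<stdin>", line 9, in <module>
  File "h.py", line 9, in onz
    o,d=ray(cam,uv);return o+d*(z-o[2])/d[2]
        ~~~^^^^^^^^
  File "h.py", line 4, in ray
    c=calibration(cam);K=np.array(c["camera_matrix"],float);k1=c["k1"]
ValueError: time passes only in moves, steps and waits
```

```bash
cat > h.py <<'E'
import numpy as np,cv2
from station import *
_c={}
def cal(cam):
    if cam not in _c:_c[cam]=calibration(cam)
    return _c[cam]
def onz(cam,uv,z):
    c=cal(cam);K=np.array(c["camera_matrix"],float)
    R=cv2.Rodrigues(np.array(c["rvec"],float))[0];t=np.array(c["tvec"],float).ravel()
    uv=np.array(uv,float);p=cv2.undistortPoints(uv.reshape(-1,1,2),K,np.array([c["k1"],0,0,0.]))[:,0]
    d=np.c_[p,np.ones(len(p))]@R;o=-R.T@t
    P=o+d*((z-o[2])/d[:,2])[:,None]
    return P[0] if uv.ndim==1 else P
def proj(cam,P):
    c=cal(cam);return cv2.projectPoints(np.array(P,float).reshape(-1,1,3),np.array(c["rvec"],float),np.array(c["tvec"],float),np.array(c["camera_matrix"],float),np.array([c["k1"],0,0,0.]))[0][:,0]
E
cat > a.py <<'E'
from h import *
im=cv2.imread("pics/top0.png")
hsv=cv2.cvtColor(im,cv2.COLOR_BGR2HSV)
m=cv2.inRange(hsv,(3,110,70),(20,255,255)); m[:110]=0
n,l,s,c=cv2.connectedComponentsWithStats(m)
for i in range(1,n):
    if s[i,4]>100:
        P=onz("top",np.argwhere(l==i)[:,::-1],0.008)[:,:2].astype(np.float32)
        print(s[i],P.mean(0),cv2.minAreaRect(P*1000))
read_camera("top")
o=outline_of("top","scale")
mk=o[0]["mask"]
hull=cv2.convexHull(np.argwhere(mk)[:,::-1].astype(np.int32))[:,0]
P=onz("top",hull,0.055)[:,:2].astype(np.float32)*1000
r=cv2.minAreaRect(P);print(r,cv2.boxPoints(r))
crop=im[120:300,110:390];cv2.imwrite("pics/crop0.png",cv2.resize(crop,None,fx=2.8,fy=2.8,interpolation=cv2.INTER_CUBIC))
E
python3 a.py
```

```text
[186 173  44  25 691] [0.59966123 0.18277618] ((599.50634765625, 182.61199951171875), (114.20060729980469, 46.44825744628906), 75.74862670898438)
[119 178  28  31 502] [0.58056647 0.38583547] ((581.0542602539062, 385.7268371582031), (51.72537612915039, 74.00493621826172), 63.731990814208984)
((491.705810546875, -79.62623596191406), (302.74774169921875, 304.0680236816406), 1.3696062564849854) [[ 336.74127   68.74623]
 [ 344.0091  -235.23494]
 [ 646.67035 -227.9987 ]
 [ 639.4025    75.98247]]
```

View pics/crop0.png

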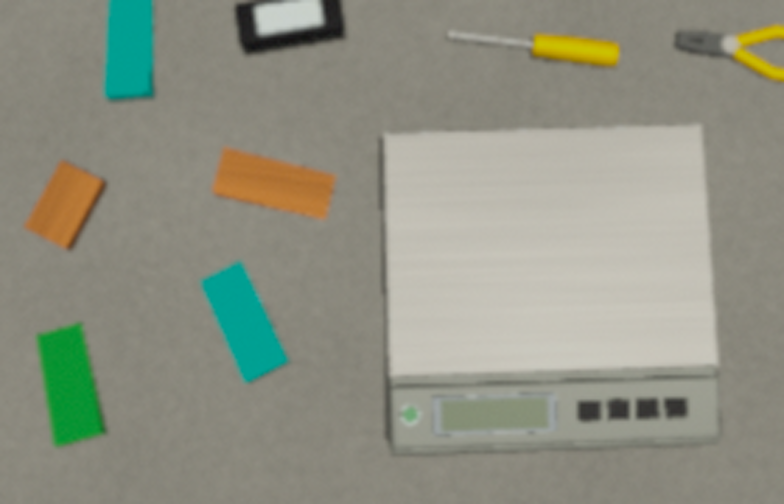

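Emit:
move_arm:
  steps:
    - {"fingers":0,"translation":[47,41,0],"turn":0}
    - {"fingers":0,"translation":[47,41,0],"turn":0}
    - {"fingers":0,"translation":[47,41,0],"turn":0}
    - {"fingers":0,"translation":[47,41,0],"turn":0}
    - {"fingers":0,"translation":[47,41,0],"turn":0}
    - {"fingers":0,"translation":[27,50,0],"turn":-0.12}
    - {"fingers":0,"translation":[27,50,0],"turn":-0.12}
    - {"fingers":0,"translation":[27,50,0],"turn":-0.12}
    - {"fingers":0,"translation":[27,50,0],"turn":0}
    - {"fingers":0,"translation":[27,50,0],"turn":0}

```text
t: 1.9
eef_pos: [0.5357, -0.198, 0.2317]
tool_rot: [0.0, -0.666, 0.746, -0.0]
contact_force: [1.7, 0.1, -0.2]
gripper_width: 0.0
```

Emit:
move_arm:
  steps:
    - {"fingers":0,"translation":[20,50,0],"turn":0}
    - {"fingers":0,"translation":[0,55,0],"turn":0}
    - {"fingers":0,"translation":[0,55,0],"turn":0}
    - {"fingers":0,"translation":[0,55,0],"turn":0}
    - {"fingers":0,"translation":[0,55,0],"turn":0}
    - {"fingers":0,"translation":[0,50,0],"turn":0}
    - {"fingers":0,"translation":[0,30,0],"turn":0}
    - {"fingers":0,"translation":[0,0,0],"turn":0}
    - {"fingers":0,"translation":[0,0,0],"turn":0}

```text
t: 3.02
eef_pos: [0.5551, 0.1493, 0.2312]
tool_rot: [-0.0, -0.666, 0.746, -0.0]
contact_force: [0.5, -1.4, -0.7]
gripper_width: -0.001
```

```bash
cat > b.py <<'E'
import sys
from h import *
tag=sys.argv[1]
o=get_obs();print(o['t'],o['eef_pos'],o['tool_rot'],o['contact_force'])
im=read_camera("wrist");cv2.imwrite(f"pics/w{tag}.png",im);cal("wrist")
hsv=cv2.cvtColor(im,cv2.COLOR_BGR2HSV)
m=cv2.inRange(hsv,(3,110,60),(20,255,255))
n,l,s,c=cv2.connectedComponentsWithStats(m)
for i in range(1,n):
    if s[i,4]>300:
        P=onz("wrist",np.argwhere(l==i)[:,::-1],0.008)[:,:2].astype(np.float32)*1000
        r=cv2.minAreaRect(P);print(s[i],P.mean(0),r,cv2.boxPoints(r).tolist())
for n,z in [("scale",0),("bare_foot",.01),("platform_corner",.064),("wedge",0)]:
    for r in place_of("wrist",n): print(n,r,onz("wrist",r["xy"],z)*1000)
E
python3 b.py 1
```

```text
3.025 [0.55506434 0.14925845 0.2312349 ] [-3.05003234e-04 -6.65589595e-01  7.46317824e-01 -3.20865307e-04] [ 0.50558697 -1.36375389 -0.70698671]
[ 199  126   95   46 3549] [603.1759  184.19069] ((602.12109375, 183.52772521972656), (112.716064453125, 46.17012023925781), 77.11309814453125) [[567.048095703125, 133.73782348632812], [612.0552978515625, 123.44062042236328], [637.194091796875, 233.317626953125], [592.1868896484375, 243.61483764648438]]
[  58  150   56   70 2818] [583.4514 387.4967] ((582.3447265625, 387.7867126464844), (55.02578353881836, 80.43466186523438), 63.45196533203125) [[534.0711059570312, 381.14984130859375], [606.0247192382812, 345.19970703125], [630.6183471679688, 394.423583984375], [558.6647338867188, 430.37371826171875]]
scale {'xy': [457.9, 205.4], 'conf': 0.88} [499.10650232 -79.53758356   0.        ]
platform_corner {'xy': [375.8, 131.7], 'conf': 0.72} [608.67653196  43.61555697  64.        ]
wedge {'xy': [131.0, 299.6], 'conf': 0.93} [411.96770967 377.67439691   0.        ]
wedge {'xy': [240.6, 250.0], 'conf': 0.92} [469.54826944 210.54503489   0.        ]
wedge {'xy': [249.5, 145.0], 'conf': 0.8} [607.03666016 178.3451507    0.        ]
wedge {'xy': [95.8, 32.5], 'conf': 0.55} [746.14807556 329.18852603   0.        ]
```

View pics/w1.png

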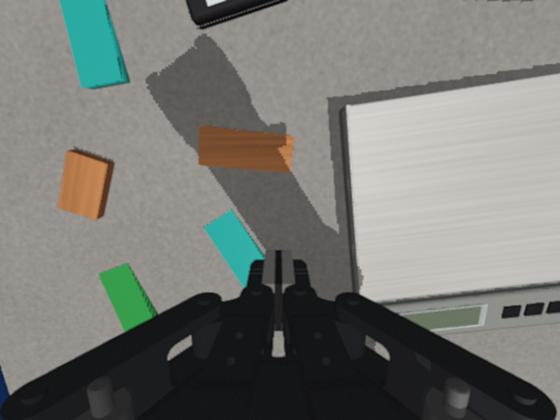

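The wrist view shows the wedge at about (245,148), thick end to the left, and the scale's far left corner at about (343,108). World positions: wedge centre (601,182), heading −103.5°; foot (608,44). First I'll nudge the wedge's near side at the thin end towards +x so that it points at the foot.

Emit:
move_arm:
  steps:
    - {"fingers":0,"translation":[-4,5,-55],"turn":0}
    - {"fingers":0,"translation":[-4,5,-55],"turn":0}
    - {"fingers":0,"translation":[0,0,-55],"turn":0}
    - {"fingers":0,"translation":[0,0,-45],"turn":0}
    - {"fingers":0,"translation":[0,0,-10],"turn":0}
    - {"fingers":0,"translation":[0,0,0],"turn":0}
    - {"fingers":0,"translation":[0,0,0],"turn":0}

```text
t: 4.15
eef_pos: [0.5485, 0.1609, 0.0133]
tool_rot: [0.002, -0.666, 0.746, -0.001]
contact_force: [0.1, 0.6, 0.1]
gripper_width: 0.005
```

Emit:
move_arm:
  steps:
    - {"fingers":0,"translation":[0,0,-7],"turn":0}
    - {"fingers":0,"translation":[0,0,-3],"turn":0}
    - {"fingers":0,"translation":[0,0,0],"turn":0}
    - {"fingers":0,"translation":[0,0,0],"turn":0}

```text
t: 4.65
eef_pos: [0.547, 0.1605, 0.0014]
tool_rot: [0.0, -0.666, 0.746, -0.0]
contact_force: [-0.1, -1.1, -0.6]
gripper_width: -0.0
```

Emit:
move_arm:
  steps:
    - {"fingers":0,"translation":[5,0,1],"turn":0}
    - {"fingers":0,"translation":[5,0,0],"turn":0}
    - {"fingers":0,"translation":[4,0,0],"turn":0}
    - {"fingers":0,"translation":[4,0,0],"turn":0}
    - {"fingers":0,"translation":[4,0,0],"turn":0}
    - {"fingers":0,"translation":[4,0,0],"turn":0}
    - {"fingers":0,"translation":[0,0,0],"turn":0}
    - {"fingers":0,"translation":[0,0,0],"turn":0}

```text
t: 5.65
eef_pos: [0.5728, 0.1605, 0.0023]
tool_rot: [-0.0, -0.666, 0.746, 0.0]
contact_force: [0.2, -0.0, 0.0]
gripper_width: -0.004
```

```bash
cat > d.py <<'E'
import sys
from h import *
tag=sys.argv[1]
o=get_obs();print(o['t'],o['eef_pos'],o['contact_force'])
for cam in ["top","scene"]:
    im=read_camera(cam);cv2.imwrite(f"pics/{cam}{tag}.png",im)
    hsv=cv2.cvtColor(im,cv2.COLOR_BGR2HSV)
    m=cv2.inRange(hsv,(3,110,60),(20,255,255))
    if cam=="top": m[:110]=0
    n,l,s,c=cv2.connectedComponentsWithStats(m)
    for i in range(1,n):
      if s[i,4]>100:
        P=onz(cam,np.argwhere(l==i)[:,::-1],0.008)[:,:2].astype(np.float32)*1000
        if abs(P.mean(0)-[600,150]).max()>150: continue
        r=cv2.minAreaRect(P);print(cam,s[i,4],P.mean(0).round(1),r)
    x,y=(170,140) if cam=="top" else (270,190)
    cv2.imwrite(f"pics/{cam}c{tag}.png",cv2.resize(im[y:y+80,x:x+110],None,fx=6,fy=6,interpolation=cv2.INTER_CUBIC))
E
python3 d.py 2
```

```text
5.65 [0.5728467  0.16047515 0.00230667] [ 0.21217215 -0.03469681  0.00955109]
scene 390 [612.2 187.3] ((610.9275512695312, 184.91064453125), (108.65198516845703, 61.65081787109375), 87.87528991699219)
```

View pics/scenec2.png

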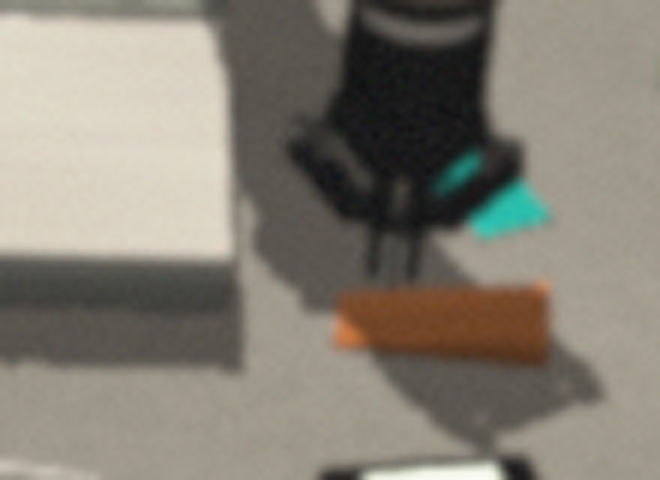

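Emit:
move_arm:
  steps:
    - {"fingers":0,"translation":[-12,0,0],"turn":0}
    - {"fingers":0,"translation":[-20,0,55],"turn":0}
    - {"fingers":0,"translation":[0,15,55],"turn":0}
    - {"fingers":0,"translation":[0,25,55],"turn":0}
    - {"fingers":0,"translation":[0,0,15],"turn":0}
    - {"fingers":0,"translation":[0,0,0],"turn":0}
    - {"fingers":0,"translation":[0,0,0],"turn":0}

```text
t: 6.62
eef_pos: [0.5397, 0.1989, 0.1803]
tool_rot: [-0.002, -0.666, 0.746, 0.0]
contact_force: [-0.3, 0.1, -0.9]
gripper_width: -0.003
```

```bash
python3 b.py 3
```

```text
6.625 [0.53966106 0.19888676 0.18026551] [-1.83956007e-03 -6.65583218e-01  7.46321317e-01  2.98341056e-04] [-0.30761376  0.12213503 -0.91795189]
[ 226   99  111   50 5052] [611.8279  187.28313] ((611.093017578125, 186.80966186523438), (110.60035705566406, 46.02371597290039), 85.06829833984375) [[583.412353515625, 133.6925048828125], [629.265625, 129.73593139648438], [638.773681640625, 239.92681884765625], [592.92041015625, 243.88339233398438]]
[  65  133   65   82 3884] [583.3477 387.8536] ((581.8484497070312, 388.22515869140625), (54.855472564697266, 79.85971069335938), 63.475181579589844) [[533.8727416992188, 381.51654052734375], [605.3264770507812, 345.85235595703125], [629.8241577148438, 394.93377685546875], [558.3704223632812, 430.59796142578125]]
scale {'xy': [532.0, 195.2], 'conf': 0.89} [503.19387219 -79.18925383   0.        ]
platform_corner {'xy': [458.3, 103.9], 'conf': 0.55} [610.07873899  42.785327    64.        ]
wedge {'xy': [277.0, 247.3], 'conf': 0.76} [473.41569718 207.90241723   0.        ]
wedge {'xy': [147.1, 308.3], 'conf': 0.74} [410.51290154 378.70158656   0.        ]
wedge {'xy': [282.0, 122.2], 'conf': 0.56} [612.88832353 186.3269703    0.        ]
```

View pics/w3.png

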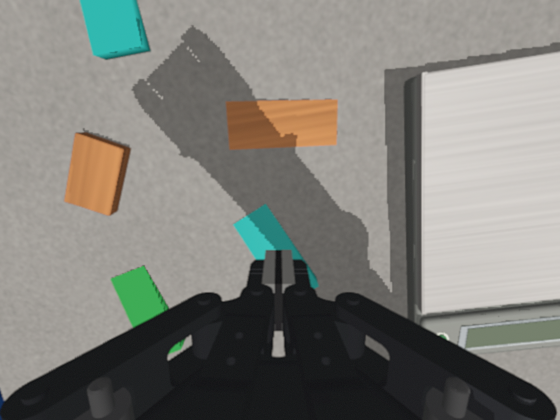

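Emit:
move_arm:
  steps:
    - {"fingers":12,"translation":[9,10,-10],"turn":-0.182}
    - {"fingers":12,"translation":[9,10,-10],"turn":-0.182}
    - {"fingers":12,"translation":[9,10,-10],"turn":-0.182}
    - {"fingers":12,"translation":[9,10,-10],"turn":-0.182}
    - {"fingers":12,"translation":[9,10,-10],"turn":-0.182}
    - {"fingers":12,"translation":[9,10,-10],"turn":-0.182}
    - {"fingers":12,"translation":[9,10,-10],"turn":-0.182}
    - {"fingers":12,"translation":[9,7,-10],"turn":-0.183}
    - {"fingers":12,"translation":[0,0,-40],"turn":0}
    - {"fingers":12,"translation":[0,0,0],"turn":0}

```text
t: 8.12
eef_pos: [0.6045, 0.2721, 0.058]
tool_rot: [-0.009, -0.034, 0.999, -0.0]
contact_force: [-0.1, 0.3, 0.2]
gripper_width: 0.14
```

```bash
python3 d.py 4; python3 b.py 4
```

```text
8.125 [0.60445217 0.27214139 0.05796845] [-0.11702438  0.28016433  0.23666715]
top 682 [608.2 186.2] ((608.8175048828125, 185.52957153320312), (112.48442077636719, 47.68552017211914), 84.4581298828125)
scene 387 [611.1 188.9] ((605.6954345703125, 186.00790405273438), (110.68368530273438, 65.96568298339844), 85.46833038330078)
8.225 [0.60698145 0.2721682  0.06165849] [-0.00662017 -0.03358053  0.99941208  0.00200389] [-0.28683186 -0.83007499  0.88885825]
[  234     0   101   194 14113] [611.8298  184.22076] ((612.0441284179688, 187.39028930664062), (111.61897277832031, 48.58111572265625), 84.99560546875) [[582.977783203125, 133.91246032714844], [631.3736572265625, 129.6746368408203], [641.1104736328125, 240.8681182861328], [592.714599609375, 245.10594177246094]]
[ 258  318   42   39 1183] [601.69806 366.01105] ((602.2238159179688, 363.3688659667969), (33.09198760986328, 35.880645751953125), 3.1312544345855713) [[584.7225341796875, 380.37860107421875], [586.6824951171875, 344.551513671875], [619.72509765625, 346.359130859375], [617.76513671875, 382.18621826171875]]
scale {'xy': [24.8, 49.5], 'conf': 0.67} [769.25062457 168.68856981   0.        ]
wedge {'xy': [487.8, 150.6], 'conf': 0.66} [469.73610565 209.55957301   0.        ]
wedge {'xy': [89.2, 289.2], 'conf': 0.59} [750.69164111 333.10124844   0.        ]
wedge {'xy': [502.8, 355.7], 'conf': 0.58} [412.12767802 376.47473431   0.        ]
wedge {'xy': [282.0, 91.7], 'conf': 0.55} [612.04982112 181.08975709   0.        ]
```

View pics/w4.png

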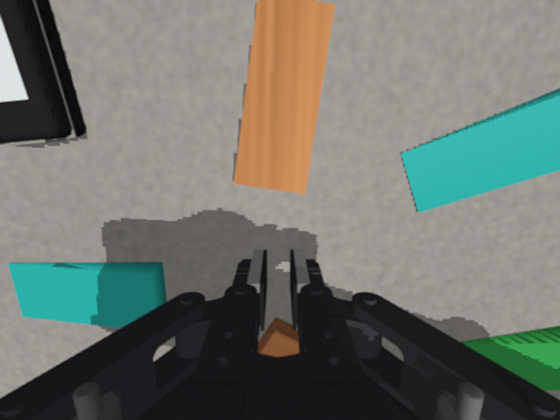

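View pics/topc4.png

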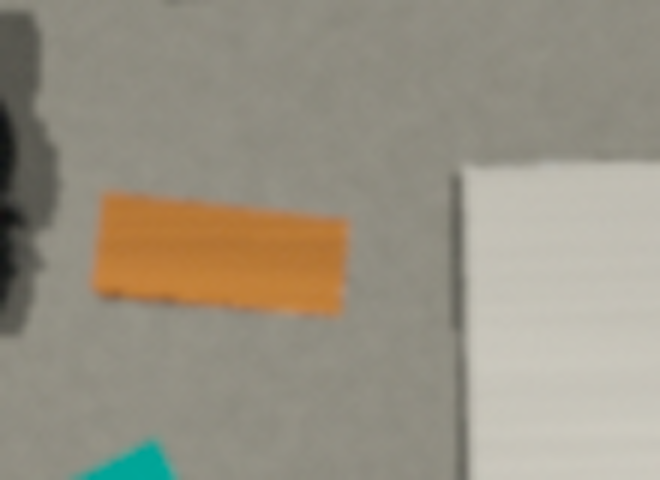

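Emit:
move_arm:
  steps:
    - {"fingers":12,"translation":[2,0,-35],"turn":-0.05}
    - {"fingers":12,"translation":[0,0,-20],"turn":0}
    - {"fingers":12,"translation":[0,0,0],"turn":0}
    - {"fingers":12,"translation":[0,0,0],"turn":0}

```text
t: 8.98
eef_pos: [0.6099, 0.2721, 0.0076]
tool_rot: [-0.005, -0.009, 1.0, 0.002]
contact_force: [-0.1, -0.2, -0.3]
gripper_width: 0.143
```

Emit:
move_arm:
  steps:
    - {"fingers":12,"translation":[0,-8,0],"turn":0}
    - {"fingers":12,"translation":[0,-6,0],"turn":0}
    - {"fingers":12,"translation":[0,-6,0],"turn":0}
    - {"fingers":12,"translation":[0,-6,0],"turn":0}
    - {"fingers":12,"translation":[0,-6,0],"turn":0}
    - {"fingers":12,"translation":[0,-6,0],"turn":0}
    - {"fingers":12,"translation":[0,-6,0],"turn":0}
    - {"fingers":12,"translation":[0,-6,0],"turn":0}
    - {"fingers":12,"translation":[0,0,0],"turn":0}

```text
t: 10.1
eef_pos: [0.6092, 0.2212, 0.0066]
tool_rot: [-0.006, -0.008, 1.0, 0.002]
contact_force: [0.2, -1.0, 0.0]
gripper_width: 0.141
```

```bash
python3 d.py 5; python3 b.py 5
```

```text
10.1 [0.60922928 0.2212333  0.00658444] [ 0.19241854 -0.97260729  0.03207643]
top 700 [613.5 156.3] ((614.1195678710938, 156.36940002441406), (114.92706298828125, 44.75596237182617), 89.50155639648438)
scene 408 [616.  158.2] ((612.3292846679688, 157.2137451171875), (59.30556869506836, 118.32137298583984), 3.8378376960754395)
10.2 [0.6091809  0.22215399 0.00647368] [-0.00607492 -0.00843573  0.99994383  0.00206715] [ 0.39990881 -0.94163436 -0.03952504]
[  215     0   106   258 25951] [616.5853  153.92511] ((616.6207275390625, 159.939208984375), (49.94087600708008, 114.7697982788086), 1.0608718395233154) [[590.5921020507812, 216.85194396972656], [592.7169799804688, 102.1018295288086], [642.6493530273438, 103.02647399902344], [640.5244750976562, 217.77658081054688]]
wedge {'xy': [543.9, 241.7], 'conf': 0.91} [467.13030329 210.09174907   0.        ]
wedge {'xy': [267.8, 128.1], 'conf': 0.71} [616.78568615 152.67544835   0.        ]
```

View pics/w5.png

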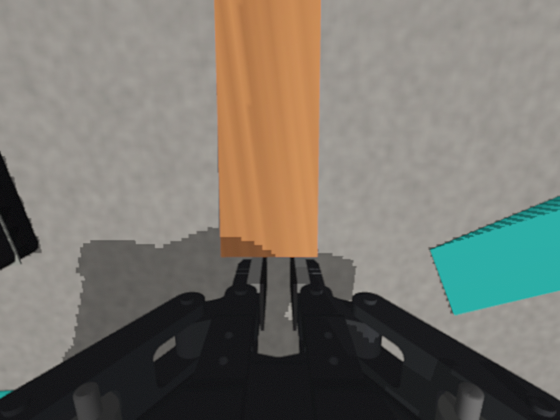

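View pics/topc5.png

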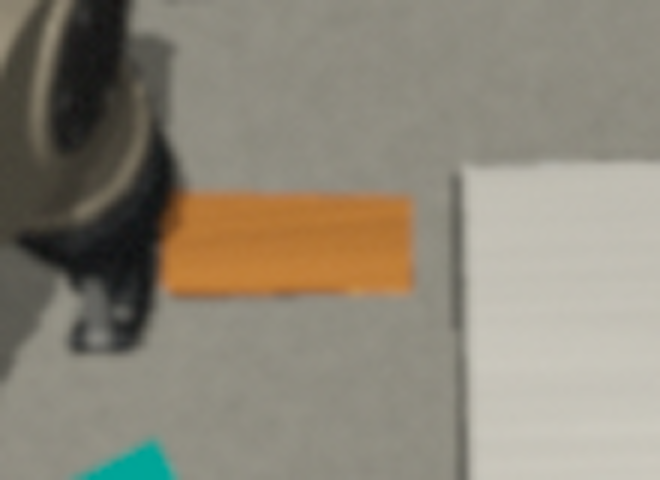

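The wedge now sits squarely at about (614,156) and heads straight for the foot (about 609,44). I'll keep pushing with a slight drift to −x.

Emit:
move_arm:
  steps:
    - {"fingers":12,"translation":[-0.5,-7,0],"turn":-0.03}
    - {"fingers":12,"translation":[-0.5,-7,0],"turn":-0.02}
    - {"fingers":12,"translation":[-0.5,-7,0],"turn":0}
    - {"fingers":12,"translation":[-0.5,-7,0],"turn":0}
    - {"fingers":12,"translation":[-0.5,-7,0],"turn":0}
    - {"fingers":12,"translation":[-0.5,-7,0],"turn":0}
    - {"fingers":12,"translation":[-0.5,-7,0],"turn":0}
    - {"fingers":12,"translation":[-0.5,-6,0],"turn":0}
    - {"fingers":12,"translation":[0,0,0],"turn":0}

```text
t: 11.58
eef_pos: [0.6052, 0.1665, 0.0066]
tool_rot: [-0.006, 0.017, 1.0, 0.002]
contact_force: [-0.2, -0.8, -0.3]
gripper_width: 0.141
```

```bash
python3 d.py 6; python3 b.py 6
```

```text
11.575 [0.60519192 0.16646856 0.00664247] [-0.2268704  -0.82483243 -0.33659167]
top 495 [606.7 116.2] ((607.7960815429688, 117.49583435058594), (83.0027847290039, 47.77322006225586), 86.28843688964844)
scene 348 [610.  109.2] ((605.0845947265625, 101.61189270019531), (111.14372253417969, 66.1068115234375), 89.44595336914062)
11.675 [0.60523521 0.16735456 0.0065294 ] [-0.00598685  0.01648692  0.99984342  0.00234042] [-0.02516495 -0.00298354 -0.22967377]
[  215    58   104   200 19477] [609.9106  112.19338] ((611.3982543945312, 115.84532928466797), (93.49256134033203, 49.8152961730957), 89.4799575805664) [[586.0673828125, 69.32704162597656], [635.880615234375, 68.87490844726562], [636.7291259765625, 162.36361694335938], [586.9158935546875, 162.8157501220703]]
wedge {'xy': [515.1, 316.2], 'conf': 0.72} [469.17954331 209.31712859   0.        ]
wedge {'xy': [266.6, 128.0], 'conf': 0.59} [609.97616429  97.60167999   0.        ]
```

View pics/w6.png

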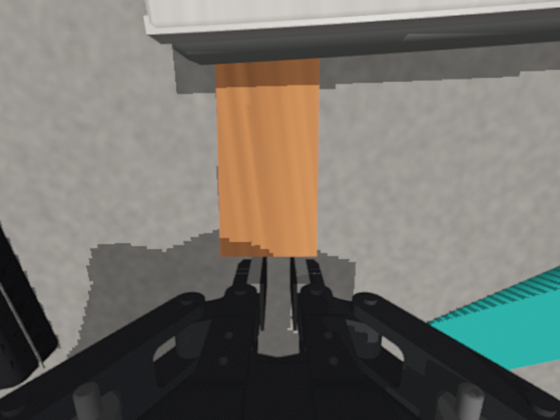

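View pics/topc6.png

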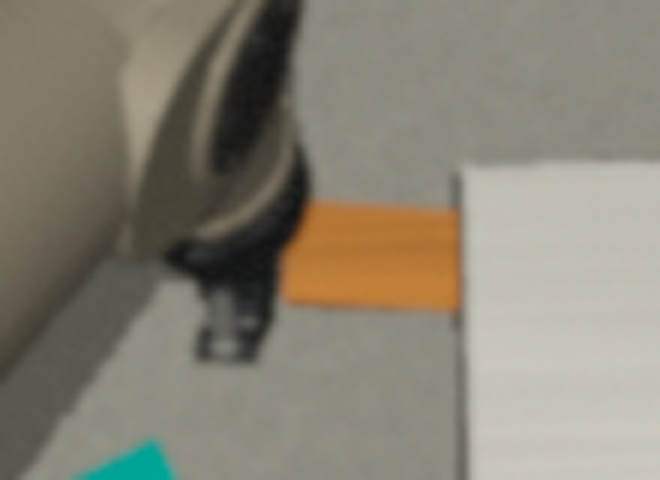

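Emit:
move_arm:
  steps:
    - {"fingers":12,"translation":[0,-6,0],"turn":0.01}
    - {"fingers":12,"translation":[0,-6,0],"turn":0.01}
    - {"fingers":12,"translation":[0,-6,0],"turn":0}
    - {"fingers":12,"translation":[0,-4,0],"turn":0}
    - {"fingers":12,"translation":[0,-2,0],"turn":0}

```text
t: 12.55
eef_pos: [0.6052, 0.1429, 0.0066]
tool_rot: [-0.006, 0.007, 1.0, 0.002]
contact_force: [0.5, 0.7, -0.3]
gripper_width: 0.14
```

Emit:
move_arm:
  steps:
    - {"fingers":12,"translation":[0,-2,0],"turn":0}

```text
t: 12.68
eef_pos: [0.6053, 0.1415, 0.0066]
tool_rot: [-0.006, 0.006, 1.0, 0.002]
contact_force: [0.6, 1.4, 0.1]
gripper_width: 0.138
```

Emit:
move_arm:
  steps:
    - {"fingers":12,"translation":[0,-2,0],"turn":0}

```text
t: 12.8
eef_pos: [0.6053, 0.1395, 0.0066]
tool_rot: [-0.006, 0.006, 1.0, 0.002]
contact_force: [-0.5, 1.3, 1.1]
gripper_width: 0.142
```

Emit:
move_arm:
  steps:
    - {"fingers":12,"translation":[0,-2,0],"turn":0}

```text
t: 12.92
eef_pos: [0.6053, 0.1374, 0.0066]
tool_rot: [-0.006, 0.006, 1.0, 0.002]
contact_force: [1.3, 0.7, 1.3]
gripper_width: 0.143
```

Emit:
move_arm:
  steps:
    - {"fingers":12,"translation":[0,-2,0],"turn":0}

```text
t: 13.05
eef_pos: [0.6052, 0.1352, 0.0066]
tool_rot: [-0.006, 0.006, 1.0, 0.002]
contact_force: [-0.7, 1.1, 0.5]
gripper_width: 0.141
```

Emit:
move_arm:
  steps:
    - {"fingers":12,"translation":[0,-1.5,0],"turn":0}

```text
t: 13.18
eef_pos: [0.6052, 0.1336, 0.0066]
tool_rot: [-0.006, 0.007, 1.0, 0.002]
contact_force: [0.1, 0.6, 1.5]
gripper_width: 0.142
```

Emit:
move_arm:
  steps:
    - {"fingers":12,"translation":[0,-1,0],"turn":0}

```text
t: 13.3
eef_pos: [0.6052, 0.1327, 0.0066]
tool_rot: [-0.006, 0.007, 1.0, 0.002]
contact_force: [-0.6, 1.1, 1.5]
gripper_width: 0.141
```

Emit:
move_arm:
  steps:
    - {"fingers":12,"translation":[0,-1,0],"turn":0}

```text
t: 13.42
eef_pos: [0.6052, 0.1321, 0.0065]
tool_rot: [-0.006, 0.006, 1.0, 0.003]
contact_force: [0.4, 2.8, 1.7]
gripper_width: 0.141
```

Emit:
move_arm:
  steps:
    - {"fingers":12,"translation":[0,-1,0],"turn":0}

```text
t: 13.55
eef_pos: [0.6052, 0.1317, 0.0066]
tool_rot: [-0.006, 0.006, 1.0, 0.003]
contact_force: [0.0, 3.4, 2.6]
gripper_width: 0.139
```

```bash
python3 d.py 7; python3 b.py 7
```

```text
13.55 [0.60524231 0.13171701 0.00656619] [0.04291715 3.44902847 2.57051917]
top 269 [606.8  97.9] ((609.4686279296875, 100.37571716308594), (46.430782318115234, 47.44491195678711), 89.544921875)
scene 299 [614.   77.9] ((608.4437866210938, 68.98892974853516), (59.89653396606445, 117.32460021972656), 3.9128265380859375)
13.65 [0.60522917 0.13160208 0.00654168] [-0.00606264  0.00622301  0.99995835  0.00279462] [0.41819286 4.4193201  1.76679259]
[ 218  169  100   92 8682] [611.4475  103.76099] ((611.3710327148438, 104.24824523925781), (47.792545318603516, 49.63032150268555), 88.9903335571289) [[586.138671875, 80.79295349121094], [635.76123046875, 79.91841125488281], [636.6033935546875, 127.70353698730469], [586.9808349609375, 128.5780792236328]]
platform_corner {'xy': [271.1, 58.4], 'conf': 0.58} [608.18314594  43.15777283  64.        ]
wedge {'xy': [499.4, 370.6], 'conf': 0.6} [469.85476185 210.10223492   0.        ]
```

View pics/w7.png

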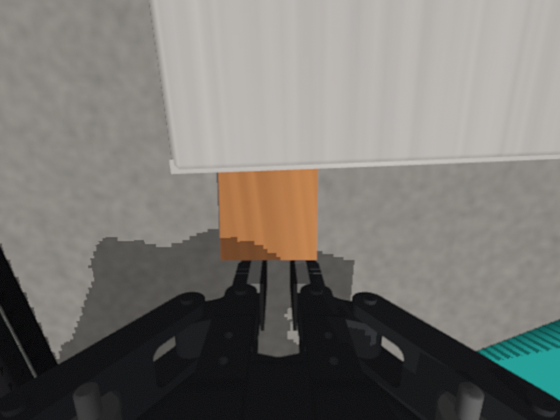

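Contact came at TCP y≈132.5 mm, as predicted, and the force has risen to about 4 N. I'll push a little further to make it snug.

Emit:
move_arm:
  steps:
    - {"fingers":12,"translation":[0,-0.7,0],"turn":0}

```text
t: 14.02
eef_pos: [0.6052, 0.1312, 0.0066]
tool_rot: [-0.006, 0.006, 1.0, 0.003]
contact_force: [-1.7, 7.3, 2.0]
gripper_width: 0.142
```

Emit:
move_arm:
  steps:
    - {"fingers":12,"translation":[0,-0.7,0],"turn":0}

```text
t: 14.15
eef_pos: [0.6053, 0.131, 0.0066]
tool_rot: [-0.006, 0.006, 1.0, 0.003]
contact_force: [-0.8, 7.7, 1.9]
gripper_width: 0.14
```

Emit:
move_arm:
  steps:
    - {"fingers":12,"translation":[0,4,0],"turn":0}
    - {"fingers":12,"translation":[0,16,0],"turn":0}
    - {"fingers":12,"translation":[0,10,30],"turn":0}
    - {"fingers":0,"translation":[0,0,50],"turn":0}
    - {"fingers":0,"translation":[0,0,50],"turn":0}
    - {"fingers":0,"translation":[0,0,0],"turn":0}
    - {"fingers":0,"translation":[0,0,0],"turn":0}

```text
t: 15.02
eef_pos: [0.6047, 0.1599, 0.1359]
tool_rot: [-0.006, 0.006, 1.0, 0.002]
contact_force: [-0.0, -0.1, 0.2]
gripper_width: 0.001
```

```bash
python3 d.py 8; python3 b.py 8
python3 - <<'E'
from h import *
read_camera("top")
mk=outline_of("top","scale")[0]["mask"]
hull=cv2.convexHull(np.argwhere(mk)[:,::-1].astype(np.int32))[:,0]
P=onz("top",hull,0.055)[:,:2].astype(np.float32)*1000
print(cv2.minAreaRect(P))
E
```

```text
15.025 [0.60467027 0.15988955 0.13592912] [-0.01558282 -0.12628353  0.16192747]
top 279 [608.6  98.3] ((609.4578857421875, 98.93611145019531), (43.55618667602539, 47.44568634033203), 89.53923797607422)
scene 292 [614.8  76.4] ((608.6716918945312, 65.76769256591797), (59.885643005371094, 110.86961364746094), 3.9168968200683594)
15.125 [0.60421928 0.15961563 0.13510316] [-0.00713095  0.00635451  0.99995275  0.00180547] [ 0.39016643  0.79531402 -0.1908039 ]
[ 242  104   54   59 3051] [611.55396  96.48293] ((611.7680053710938, 96.66862487792969), (49.28194808959961, 46.38616180419922), 89.0907211303711) [[588.186767578125, 72.39881134033203], [634.567138671875, 71.6626968383789], [635.3492431640625, 120.93843841552734], [588.9688720703125, 121.67455291748047]]
platform_corner {'xy': [271.4, 49.2], 'conf': 0.72} [607.5189421   42.12520602  64.        ]
platform_corner {'xy': [268.0, 90.1], 'conf': 0.24} [610.30441292  66.43071342  64.        ]
wedge {'xy': [411.4, 244.4], 'conf': 0.72} [469.36924694 207.92953597   0.        ]
wedge {'xy': [267.7, 93.8], 'conf': 0.67} [6.11640120e+02 6.33086259e+01 5.55111512e-14]
((491.5396728515625, -79.43678283691406), (300.5226745605469, 303.9954833984375), 0.8226830959320068)
```

View pics/w8.png

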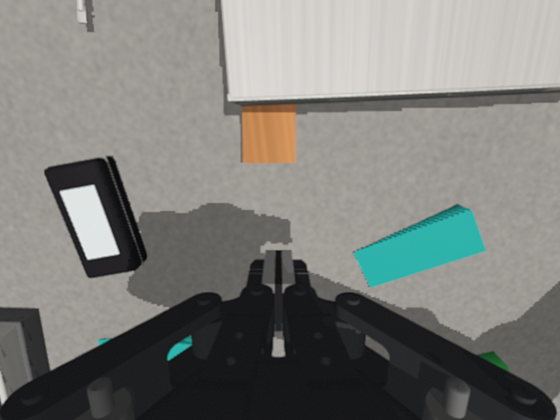

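View pics/scenec8.png

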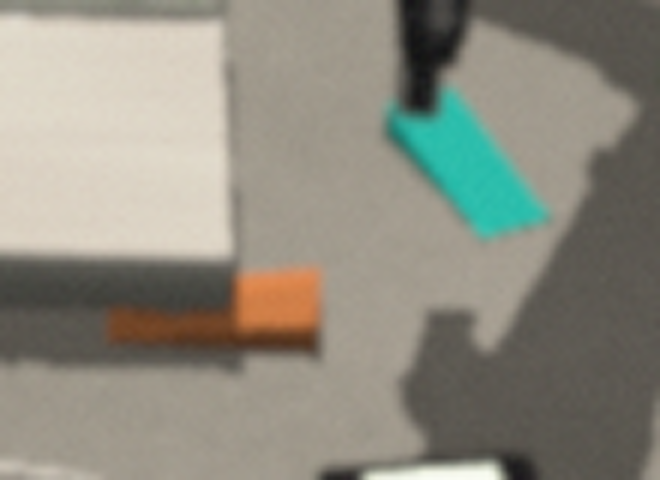

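The wedge is under the far left corner, with its thick end at about (268,162) in the wrist view, and the scale hasn't moved. Next is the press test.

Emit:
move_arm:
  steps:
    - {"fingers":0,"translation":[2,-40,0],"turn":0}
    - {"fingers":0,"translation":[2,-40,0],"turn":0}
    - {"fingers":0,"translation":[0,-36,-20],"turn":0}
    - {"fingers":0,"translation":[0,0,-30],"turn":0}
    - {"fingers":0,"translation":[0,0,-8],"turn":0}
    - {"fingers":0,"translation":[0,0,0],"turn":0}
    - {"fingers":0,"translation":[0,0,0],"turn":0}

```text
t: 16.35
eef_pos: [0.6099, 0.0438, 0.0795]
tool_rot: [-0.005, 0.006, 1.0, 0.002]
contact_force: [0.5, -0.4, 0.8]
gripper_width: 0.003
```

Emit:
move_arm:
  steps:
    - {"fingers":0,"translation":[0,0,-7],"turn":0}
    - {"fingers":0,"translation":[0,0,-4],"turn":0}
    - {"fingers":0,"translation":[0,0,-2],"turn":0}
    - {"fingers":0,"translation":[0,0,0],"turn":0}

```text
t: 16.85
eef_pos: [0.6091, 0.0433, 0.0654]
tool_rot: [-0.006, 0.007, 1.0, 0.002]
contact_force: [0.6, -0.1, -0.6]
gripper_width: -0.001
```

Emit:
move_arm:
  steps:
    - {"fingers":0,"translation":[0,0,-1],"turn":0}

```text
t: 16.98
eef_pos: [0.6093, 0.0433, 0.0647]
tool_rot: [-0.006, 0.007, 1.0, 0.002]
contact_force: [-0.1, -0.1, 0.1]
gripper_width: -0.001
```

Emit:
move_arm:
  steps:
    - {"fingers":0,"translation":[0,0,-0.7],"turn":0}

```text
t: 17.1
eef_pos: [0.6094, 0.0433, 0.0642]
tool_rot: [-0.006, 0.007, 1.0, 0.002]
contact_force: [-1.8, 0.6, 6.9]
gripper_width: 0.002
```

Emit:
move_arm:
  steps:
    - {"fingers":0,"translation":[0,0,0],"turn":0}

```text
t: 17.23
eef_pos: [0.6093, 0.0433, 0.0642]
tool_rot: [-0.006, 0.007, 1.0, 0.002]
contact_force: [-1.7, 0.4, 4.0]
gripper_width: -0.008
```

Emit:
move_arm:
  steps:
    - {"fingers":0,"translation":[0,0,0],"turn":0}
    - {"fingers":0,"translation":[0,0,0],"turn":0}

```text
t: 17.48
eef_pos: [0.6093, 0.0433, 0.0642]
tool_rot: [-0.006, 0.007, 1.0, 0.002]
contact_force: [-2.3, -0.4, 4.4]
gripper_width: -0.002
```

Static force is about 4.2 N, so I'll press a little harder.

Emit:
move_arm:
  steps:
    - {"fingers":0,"translation":[0,0,-0.5],"turn":0}
    - {"fingers":0,"translation":[0,0,0],"turn":0}

```text
t: 17.73
eef_pos: [0.6094, 0.0433, 0.0641]
tool_rot: [-0.006, 0.007, 1.0, 0.003]
contact_force: [-3.6, 0.6, 9.9]
gripper_width: -0.002
```

Emit:
move_arm:
  steps:
    - {"fingers":0,"translation":[0,0,0],"turn":0}
    - {"fingers":0,"translation":[0,0,0],"turn":0}

```text
t: 17.98
eef_pos: [0.6094, 0.0433, 0.0641]
tool_rot: [-0.006, 0.007, 1.0, 0.003]
contact_force: [-2.5, 1.0, 8.8]
gripper_width: -0.001
```

The corner holds about 9 N and gives only 0.1 mm. I'll lift off and take a last look.

Emit:
move_arm:
  steps:
    - {"fingers":0,"translation":[0,0,3],"turn":0}
    - {"fingers":0,"translation":[0,0,27],"turn":0}
    - {"fingers":0,"translation":[0,30,40],"turn":0}
    - {"fingers":0,"translation":[0,50,30],"turn":0}
    - {"fingers":0,"translation":[0,50,0],"turn":0}
    - {"fingers":0,"translation":[0,0,0],"turn":0}
    - {"fingers":0,"translation":[0,0,0],"turn":0}

```text
t: 18.85
eef_pos: [0.6089, 0.1729, 0.163]
tool_rot: [-0.006, 0.006, 1.0, 0.002]
contact_force: [0.1, -1.1, -0.3]
gripper_width: -0.003
```

```bash
python3 d.py 9; python3 b.py 9
python3 - <<'E'
from h import *
read_camera("top")
mk=outline_of("top","scale")[0]["mask"]
hull=cv2.convexHull(np.argwhere(mk)[:,::-1].astype(np.int32))[:,0]
P=onz("top",hull,0.055)[:,:2].astype(np.float32)*1000
print(cv2.minAreaRect(P))
E
```

```text
18.85 [0.608876   0.17286677 0.16295886] [ 0.10737832 -1.09427035 -0.33923624]
top 280 [608.7  98.4] ((609.4580078125, 98.96224212646484), (43.60847091674805, 47.445682525634766), 89.53923034667969)
scene 294 [614.7  75.9] ((608.6704711914062, 65.76753234863281), (59.88584518432617, 110.8682861328125), 3.915548086166382)
18.95 [0.60905027 0.17150192 0.16322497] [-0.0061223   0.00773863  0.99994965  0.00182286] [-0.45852696 -0.14807506  0.02658001]
[ 250   91   49   56 2641] [611.26215  95.85985] ((611.7736206054688, 96.30218505859375), (46.57334518432617, 49.574153900146484), 0.1795489341020584) [[588.4093627929688, 121.01616668701172], [588.5647583007812, 71.44225311279297], [635.1378784179688, 71.58820343017578], [634.9824829101562, 121.16211700439453]]
platform_corner {'xy': [277.8, 40.8], 'conf': 0.89} [607.56465082  42.95988288  64.        ]
wedge {'xy': [163.8, 326.0], 'conf': 0.9} [749.1035198  332.19083075   0.        ]
wedge {'xy': [437.8, 351.8], 'conf': 0.89} [412.40215722 378.57357351   0.        ]
wedge {'xy': [275.1, 78.2], 'conf': 0.71} [609.67166297  59.3903633    0.        ]
wedge {'xy': [408.5, 222.2], 'conf': 0.56} [467.02763852 206.27403911   0.        ]
((492.02618408203125, -79.06695556640625), (298.118408203125, 301.36553955078125), 1.6477361917495728)
```

View pics/w9.png

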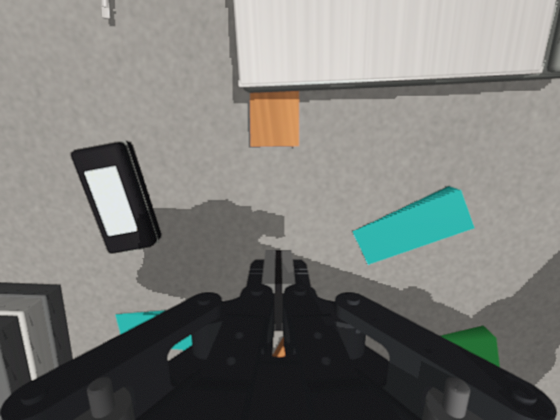

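View pics/scene9.png

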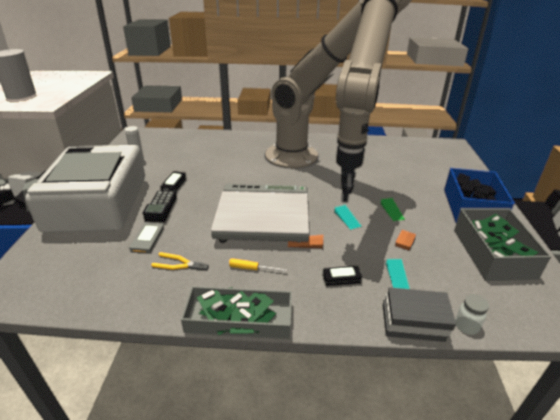

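The wedge is in place at about (305,242) in the scene view, nothing else has moved, and the hand is clear.

```bash
python3 -c "
from station import *
print(hand_in())"
```

```text
the job is handed in; nothing more can be done
None
```

The wedge is snug under the bare foot at the scale's far left corner, and I handed the job in at about 19 s with the hand clear.

- **Wedge:** I turned it with a sideways nudge at the thin end. Then I pushed it along the bench on its thick end with the outside of the fingers, until the force rose to about 7.7 N. It met the foot where the geometry predicted, to within 1 mm.
- **Press test:** I pressed at the platform corner with about 9 N, and the corner gave only about 0.1 mm between 4 N and 9 N.
- **Last checks:** The wedge and the scale sat where they were before the press. The scale's outline matched its starting position to within about 1 mm, and its heading readings (0.8° to 1.6°) scatter around the 1.4° measured at the start. By eye the other things looked unmoved. No check failed.
- **Not seen directly:** The foot on the wedge and the level of the scale are judged from contact position, forces and platform height (about 64 mm). The cameras could not see under the housing.

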